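# Reset the bag sealer's time dial

### The arm

A 7-joint arm with a two-finger parallel gripper is mounted at the origin on the work surface. World frame = base frame: x ahead of the robot, y to its left, z up, the work surface at z = 0. Lengths are in mm, angles in rad, forces in N, time in s.
With the tool pointing down it reaches from about 400 to 875 mm from the base axis. Payload 4.4 kg.
Tool frame: the origin (TCP) lies at the very end of the fingers, on their centre line; the grasp point (between the pads) lies 19 mm behind it (ctrl.grip_point_offset is the distance from the TCP to the grasp point, in mm); z points along the fingers, x is the direction in which the jaws open and shut, and the axes are right-handed (so a half turn about z gives the same grasp; the last joint's range is limited). The gripper opens to 85 mm and grips with 20 to 120 N. Pads are 22 mm wide; open, the fingers measure 114 mm over their backs; the gripper's body (76 mm by 85 mm) begins 54 mm behind the grasp point. The pads swing forward as they close: fully open they stand 13 mm farther back than shut.
Start: joints at [-1.362, 0.628, 0.038, 1.517, -0.027, 0.996, -0.02], TCP at [176.356, 625.633, 231.313] pointing down, gripper open.
Joint ranges: [-3.06, 3.06], [-0.37, 2.12], [-1.25, 1.32], [0.18, 2.47], [-1.1, 4.24], [0.23, 1.98], [-2.94, 2.94]. Speed limits (rad/s): [2.57, 2.57, 3.14, 3.14, 3.14, 3.14, 3.14].

### API

Orientations are given as [roll, pitch, yaw] about the fixed x, y, z axes, in that order (R = Rz(yaw) Ry(pitch) Rx(roll)).
In Python, from cell import ctrl gives the robot as it stands.
- The arm moves only by the shell command python3 -m pendant 'ROWS'. ROWS is JSON, one flat list of numbers, 7 for each row, row after row: the shift along the world's x, y, z in m, then the turn, a rotation vector about the world's x, y, z in degrees, then the opening, from 0 (shut) to 1 (fully open). A call has 1 to 20 rows; each row is the pose to reach, as a shift and turn from the pose measured when the call began; what a row does not reach only later rows make up. A row lasts 1/12 s, in which the tool goes at most 41.7 mm and 7.16 degrees, less where a joint would pass 70% of its speed; a pose out of reach is approached as far as the arm can. A call with a gripper value outside its range is refused whole. The fingers move at their own pace and stop on an object; the grip force is fixed at half the most. Time passes only in rows, so rows that repeat a pose let the fingers close. It gives the time, the measured TCP pose, the force and the opening at its end, in the units of the state.
- ctrl.read_state(): the state, without advancing time (a new reading comes with each control period).
- ctrl.get_image(name): name is "scene" or "top"; returns a dict with "image" (480x640x3 uint8, red, green, blue), "fx", "fy", "cx", "cy" (pixels), "world_from_camera" (4x4, takes a point from camera to world coordinates). Camera axes: x right, y up, looking along -z (the intrinsics and any distortion apply to the point x, -y, -z); pixel columns grow to the right and rows downward; lengths in mm; the calibration is good to about 2 mm. A picture is of the moment at which its call begins. There is no depth.
- ctrl.finish_job(): hands the job in, once; it reports no verdict.
Trained networks look in a picture, given as the dict that the camera call returned (one of the last four; its "shot" number tells which), for a name from the list of things; names that differ only in an ending like _2 or _b are one class to them, and where a whole thing is asked for, a point or a joint stands for the part that bears it (a point fixed in the world has none). Each returns a list of dicts, best first, with "confidence" (0 to 1); they miss things now and then, are a little off and sometimes report something else, mostly with a low value. They report only what shows in the picture. A call takes as long as a camera call.
- ctrl.cut_out(picture, label): "mask" (480x640 bool, what is visible of it) and "bbox" ([left, top, right, bottom] in pixels, round what is visible of it).
The state is a dict: "clock": time; "qpos": joint angles; "qd": joint speeds; "tau": joint torques, N m; "eef_pos": TCP position; "tool_rot": TCP orientation; "force": force on the tool from outside, world axes, zero at the start; "torque": the same for the moment, N m; "width": finger opening in mm.
Only numpy, scipy, OpenCV 4.12 (cv2) and the standard library are available. Lean on these libraries where they do the work, as an engineer would, in place of code of your own. Each camera call takes 0.05 s, during which the arm holds its last target. There are 200 camera calls.

### The job

On the packing bench, set the bag sealer's time dial (the dial of the machine with the long sealing jaw): turn it anticlockwise, seen from above, until it is against its stop, then turn it back clockwise by three clicks, that is three marks of its scale, and let go. Leave the dial of the label dispenser as it is.

Things in the scene. Friction and masses are not known exactly. Their poses are not given: they have to be found in the camera images.
- seal_dial (a joint): Angle of the bag sealer's time dial (rad): 0 at the anticlockwise stop, growing clockwise seen from above, to 2.93 at the other stop. One click is one mark of the scale, 24 degrees (0.419 rad), so three clicks are 1.257. The clicks cannot be felt: it turns evenly against 0.04 N m of friction and stays where it is left. It starts 0.3 to 1.0 from the stop, so one grasp does the job.
- seal_dial_grip (a point): Point on the sealer dial's upright axis at grip height, 89 mm above the table. Black dial: round skirt 48 mm across, and on it an upright bar 44 mm long, 14 mm thick, its top 14 mm above this point, the skirt's top 24 mm below it. Grip the bar across its thickness from above. x: along the bar to the end with the white pointer line; y: across the bar; z: up. Turns with the dial.
- sealer: The bag sealer, fixed, at the left or the right, turned up to 15 degrees. Origin on the table under its dial's axis. Grey housing 120 (x) x 140 mm, 55 high, with a white 92 mm scale, a black mark per click, the longest at the anticlockwise stop. Behind it (+x), from 63 mm on, a straight jaw 260 mm long with a metal press arm, 100 mm high at most.
- label_dial_mark (a point): Pointer end of the other dial, 20 mm from its axis, level with the top of its bar. That dial and its grey housing look the same, but belong to the label dispenser, which has an 84 mm white roll of labels between two cheeks behind the housing in place of a jaw. It is fixed on the other side; its dial stays as it is.

How it is judged:
By the outcome, as a careful person would: the job done as asked, in the order asked, and still so for the second after the job is handed in, with the robot touching nothing.
It also fails if it takes over 42 s, if anything falls off the work surface, if the arm or the gripper's body presses on something with over 40 N, if the wrist force passes 120 N, or if a joint passes its speed limit or range.

## Working session

There is one attempt and no reset: what is moved stays moved. The work goes in short steps, Python scripts to look and compute and a shell command to move; the robot and the scene stay as the last step left them, time stands still between calls to the robot, and variables do not carry over. Pictures are saved under pics/ and viewed, about 8 in all and at most 12, crops included, and the job is handed in when it is done.

```bash
mkdir -p pics; ls
python3 - <<'E'
from cell import ctrl
import cv2, numpy as np
s=ctrl.read_state(); print({k:np.round(v,3).tolist() for k,v in s.items()})
for n in ("scene","top"):
    p=ctrl.get_image(n); print(n,p["fx"],p["fy"],p["cx"],p["cy"],np.round(p["world_from_camera"],3).tolist(),[k for k in p])
    cv2.imwrite(f"pics/{n}0.png",p["image"][:,:,::-1])
    for l in ("sealer","seal_dial","seal_dial_grip","label_dial_mark"):
        print(l,[(round(d["confidence"],2),d["bbox"]) for d in ctrl.cut_out(p,l)][:3])
E
```

```text
pics
{'clock': 0.0, 'qpos': [-1.362, 0.629, 0.038, 1.518, -0.027, 0.996, -0.02], 'qd': [0.002, 0.001, 0.0, 0.0, -0.002, -0.002, -0.0], 'tau': [-0.001, -56.339, 1.226, -19.345, 0.011, 0.01, -0.0], 'eef_pos': [176.168, 625.0, 230.382], 'tool_rot': [3.142, 0.002, 1.296], 'force': [-0.358, -0.009, -0.599], 'torque': [0.041, 0.031, 0.071], 'width': 85.57}
scene 566.3316993687316 566.3316993687316 317.8964977225261 233.76156213190225 [[-0.646, -0.523, 0.556, 1051.592], [0.763, -0.444, 0.469, 430.839], [0.002, 0.727, 0.686, 733.406], [0.0, 0.0, 0.0, 1.0]] ['image', 'fx', 'fy', 'cx', 'cy', 'world_from_camera', 'shot']
sealer [(0.89, [355.7, 278.0, 558.3, 445.6])]
seal_dial [(0.85, [453.5, 283.5, 489.8, 331.1])]
seal_dial_grip [(0.93, [458.7, 283.8, 489.7, 326.9])]
label_dial_mark [(0.82, [188.9, 177.7, 218.7, 211.7]), (0.18, [454.0, 283.1, 488.9, 329.7])]
top 548.9708158713429 548.9708158713429 331.144462495049 243.17754971620218 [[-0.018, 0.991, -0.134, 416.362], [-1.0, -0.021, -0.02, 6.907], [-0.022, 0.134, 0.991, 1004.109], [0.0, 0.0, 0.0, 1.0]] ['image', 'fx', 'fy', 'cx', 'cy', 'world_from_camera', 'shot']
sealer [(0.75, [102.8, 187.1, 262.4, 320.0])]
seal_dial [(0.56, [177.1, 260.9, 209.1, 294.8])]
seal_dial_grip [(0.68, [179.1, 263.5, 207.0, 293.3])]
label_dial_mark [(0.62, [475.6, 206.6, 505.9, 242.0])]
```

View both.

Run:
```python
import cv2
a=cv2.imread("pics/top0.png"); b=cv2.imread("pics/scene0.png")
cv2.imwrite("pics/topcrop.png",cv2.resize(a[150:350,80:280],None,fx=3,fy=3,interpolation=cv2.INTER_CUBIC))
cv2.imwrite("pics/scrop.png",cv2.resize(b[230:380,400:560],None,fx=4,fy=4,interpolation=cv2.INTER_CUBIC))
```

```text
(no output)
```

View pics/top0.png

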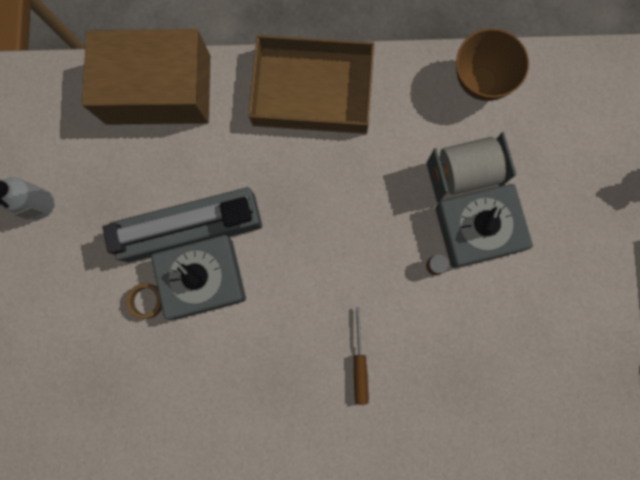

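View pics/topcrop.png

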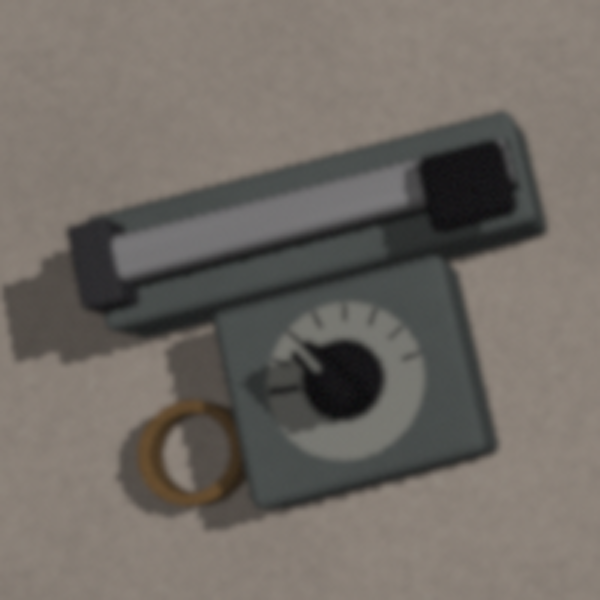

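View pics/scrop.png

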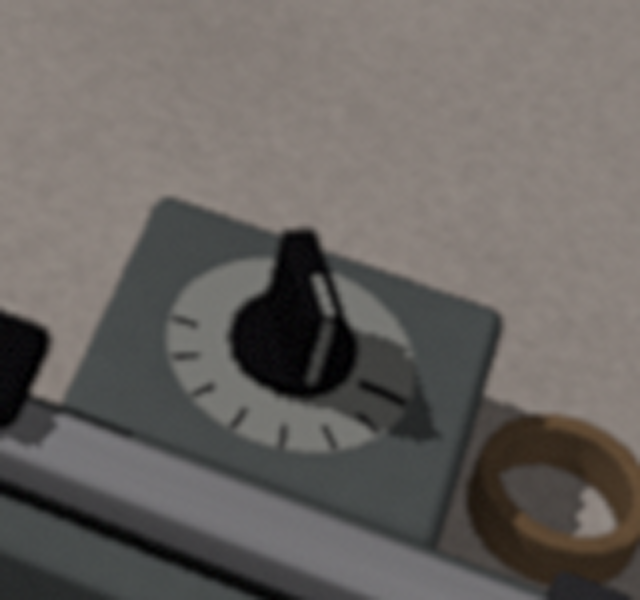

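The sealer is at the left, its dial near top pixel (195,277); the pointer is up-left and the long mark points left. I'll rectify both views to the scale plane and to the bar top.

```bash
cat > h.py <<'E'
import numpy as np, cv2
def K(p): return np.array([[p["fx"],0,p["cx"]],[0,p["fy"],p["cy"]],[0,0,1]])
def proj(p,P):
    T=np.linalg.inv(p["world_from_camera"]); q=(np.c_[P,np.ones(len(P))]@T.T)[:,:3]*[1,-1,-1]
    q=q@K(p).T; return q[:,:2]/q[:,2:]
def rect(p,c,z,h=60,s=5):
    "plane patch: columns = -y, rows = -x (like the top view), s px/mm"
    W=np.array([[c[0]+a*h,c[1]+b*h,z] for a,b in ((1,1),(1,-1),(-1,-1),(-1,1))],float)
    n=2*h*s; H=cv2.getPerspectiveTransform(proj(p,W).astype(np.float32),np.float32([[0,0],[n,0],[n,n],[0,n]]))
    return cv2.warpPerspective(p["image"],H,(n,n),flags=cv2.INTER_CUBIC)
def unproj(p,uv,z):
    T=np.array(p["world_from_camera"]); d=np.linalg.inv(K(p))@[uv[0],uv[1],1]; d=T[:3,:3]@(d*[1,-1,-1]); o=T[:3,3]
    return o+d*(z-o[2])/d[2]
E
python3 - <<'E'
from cell import ctrl
from h import *
tiles=[]
P={n:ctrl.get_image(n) for n in("top","scene")}
c0=unproj(P["top"],(195.7,277),55); print(c0, unproj(P["scene"],(400+290/4,230+355/4),55))
for z in(55.5,103):
    tiles.append(np.hstack([cv2.resize(rect(P[n],c0,z),(390,390)) for n in P]))
im=np.vstack(tiles)[:,:,::-1]
im=cv2.resize(cv2.convertScaleAbs(im,alpha=1.7),(600,600)); cv2.imwrite("pics/rect.png",im)
E
```

```text
[490.60870667 262.4716914   55.        ] [493.91722448 265.48148509  55.        ]
```

View pics/rect.png

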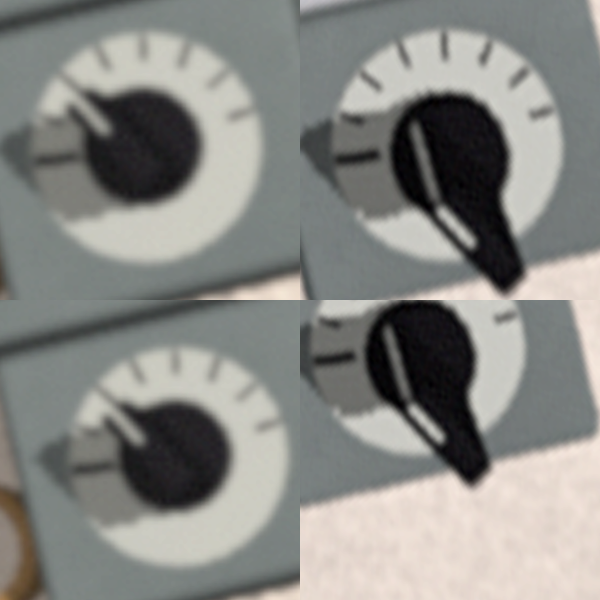

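Both views agree: dial axis (492.1, 263.4), scale diameter 92.4 mm as expected. The stop mark is at about 97.1° world, and the marks span 168.6°. The pointer is at about 43°, so the dial stands about 0.94 rad from the stop. I'll grip with yaw −47°, which keeps joint 7 comfortable.

```bash
python3 -m pendant '[0.316,-0.3616,-0.04,0,0,-121,1, 0.316,-0.3616,-0.04,0,0,-121,1, 0.316,-0.3616,-0.04,0,0,-121,1, 0.316,-0.3616,-0.04,0,0,-121,1, 0.316,-0.3616,-0.04,0,0,-121,1, 0.316,-0.3616,-0.04,0,0,-121,1, 0.316,-0.3616,-0.04,0,0,-121,1, 0.316,-0.3616,-0.04,0,0,-121,1, 0.316,-0.3616,-0.04,0,0,-121,1, 0.316,-0.3616,-0.04,0,0,-121,1, 0.316,-0.3616,-0.04,0,0,-121,1, 0.316,-0.3616,-0.04,0,0,-121,1, 0.316,-0.3616,-0.04,0,0,-121,1, 0.316,-0.3616,-0.04,0,0,-121,1, 0.316,-0.3616,-0.04,0,0,-121,1, 0.316,-0.3616,-0.04,0,0,-121,1, 0.316,-0.3616,-0.04,0,0,-121,1, 0.316,-0.3616,-0.04,0,0,-121,1, 0.316,-0.3616,-0.04,0,0,-121,0.8, 0.316,-0.3616,-0.04,0,0,-121,0.8]'
```

```text
clock: 2.27
eef_pos: [492.3, 264.2, 191.3]
tool_rot: [-3.142, 0.0, -0.813]
force: [-1.3, -0.4, -0.1]
width: 68.4
```

```bash
python3 -m pendant '[0,-0.0008,-0.03,0,0,0,0.6, 0,-0.0008,-0.06,0,0,0,0.6, 0,-0.0008,-0.085,0,0,0,0.6, 0,-0.0008,-0.1,0,0,0,0.6, 0,-0.0008,-0.11,0,0,0,0.6, 0,-0.0008,-0.116,0,0,0,0.6, 0,-0.0008,-0.12,0,0,0,0.6, 0,-0.0008,-0.12,0,0,0,0.6, 0,-0.0008,-0.12,0,0,0,0.6]'
python3 - <<'E'
from cell import ctrl
from h import *
t=[]
for n,r in(("top",(150,350,80,347)),("scene",(200,400,360,627))):
    i=ctrl.get_image(n)["image"][r[0]:r[1],r[2]:r[3],::-1]; t.append(cv2.resize(i,(534,400)))
cv2.imwrite("pics/down.png",cv2.resize(np.hstack(t),(800,300)))
E
```

```text
clock: 3.02
eef_pos: [492.9, 263.6, 72.1]
tool_rot: [-3.14, -0.0, -0.812]
force: [0.3, 0.0, -0.3]
width: 51.2
```

View pics/down.png

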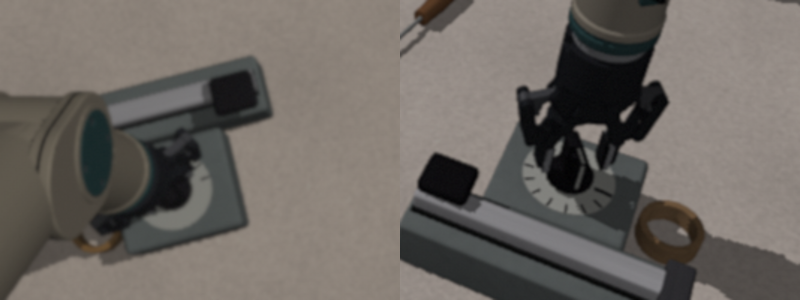

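The fingers straddle the bar centrally at scene-view pixel (572,165), with no contact. I'll close them.

```bash
python3 -m pendant '[-0.0007,0,-0.001,0,0,0,0, -0.0007,0,-0.001,0,0,0,0, -0.0007,0,-0.001,0,0,0,0, -0.0007,0,-0.001,0,0,0,0, -0.0007,0,-0.001,0,0,0,0, -0.0007,0,-0.001,0,0,0,0, -0.0007,0,-0.001,0,0,0,0, -0.0007,0,-0.001,0,0,0,0]'; python3 -c "
from cell import ctrl
print(ctrl.read_state()['torque'])"
```

```text
clock: 3.78
eef_pos: [492.3, 264.0, 71.7]
tool_rot: [-3.139, 0.0, -0.812]
force: [-1.0, 0.6, 6.5]
width: 13.1
[0.00857794 0.27204567 0.02033961]
```

```bash
python3 -m pendant '[0,0,0,0,0,5,0, 0,0,0,0,0,10,0, 0,0,0,0,0,15,0, 0,0,0,0,0,20,0, 0,0,0,0,0,25,0, 0,0,0,0,0,30,0, 0,0,0,0,0,35,0, 0,0,0,0,0,40,0, 0,0,0,0,0,44,0, 0,0,0,0,0,46,0, 0,0,0,0,0,46,0, 0,0,0,0,0,46,0]'; python3 -c "
from cell import ctrl
print(ctrl.read_state()['torque'])"
```

```text
clock: 4.78
eef_pos: [492.1, 264.0, 71.7]
tool_rot: [-3.139, 0.0, -0.011]
force: [-1.3, 0.1, 2.8]
width: 12.8
[0.08486487 0.25790996 0.09291188]
```

```bash
T='from cell import ctrl
s=ctrl.read_state();print(s["torque"][2],s["tool_rot"][2]*57.296)'
python3 -m pendant '[0,0,0,0,0,2,0, 0,0,0,0,0,4,0, 0,0,0,0,0,4,0, 0,0,0,0,0,4,0]' >/dev/null; python3 -c "$T"
python3 -m pendant '[0,0,0,0,0,2,0, 0,0,0,0,0,2,0, 0,0,0,0,0,2,0]'>/dev/null; python3 -c "$T"
python3 -m pendant '[0,0,0,0,0,1.5,0, 0,0,0,0,0,1.5,0, 0,0,0,0,0,1.5,0]'>/dev/null; python3 -c "$T"
python3 -m pendant '[0,0,0,0,0,1.5,0, 0,0,0,0,0,1.5,0, 0,0,0,0,0,1.5,0]'; python3 -c "$T"
```

```text
0.0354895487935924 3.3941828952039343
0.00632724101153722 5.4067036679336695
0.03651544117458113 6.921913836132655
clock: 5.87
eef_pos: [492.1, 264.1, 71.8]
tool_rot: [-3.139, 0.001, 0.145]
force: [-0.4, 1.0, 3.1]
width: 13.1
-0.5760803801410452 8.328641884830088
```

```bash
T='from cell import ctrl
s=ctrl.read_state();print(s["torque"][2],s["tool_rot"][2]*57.296)'
python3 -m pendant '[0,0,0,0,0,1,0, 0,0,0,0,0,1,0, 0,0,0,0,0,1,0]' >/dev/null; python3 -c "$T"
python3 -m pendant '[0,0,0,0,0,-1,0, 0,0,0,0,0,-1,0, 0,0,0,0,0,-1,0]' >/dev/null; python3 -c "$T"
python3 -m pendant '[0,0,0,0,0,-0.5,0, 0,0,0,0,0,-0.5,0, 0,0,0,0,0,-0.5,0]' >/dev/null; python3 -c "$T"
```

```text
-1.1585739869715108 9.22302279162162
-0.5985009956661578 8.270539638459324
-0.1689410729297936 7.840821503395129
```

Contact with the stop is clear: the torque rises about 0.6 N m per degree, and extrapolating to zero gives a stop yaw of about 7.6° (images said 7.1°). Target yaw is −64.4°, so I turn by −72.2°.

```bash
python3 -m pendant '[0,0,0,0,0,-5,0, 0,0,0,0,0,-10,0, 0,0,0,0,0,-15,0, 0,0,0,0,0,-20,0, 0,0,0,0,0,-25,0, 0,0,0,0,0,-30,0, 0,0,0,0,0,-35,0, 0,0,0,0,0,-40,0, 0,0,0,0,0,-45,0, 0,0,0,0,0,-50,0, 0,0,0,0,0,-55,0, 0,0,0,0,0,-60,0, 0,0,0,0,0,-65,0, 0,0,0,0,0,-69,0, 0,0,0,0,0,-71,0, 0,0,0,0,0,-72,0, 0,0,0,0,0,-72.2,0, 0,0,0,0,0,-72.2,0, 0,0,0,0,0,-72.2,0, 0,0,0,0,0,-72.2,0]'; python3 -c "
from cell import ctrl
s=ctrl.read_state();print(s['torque'][2],s['tool_rot'][2]*57.296)"
```

```text
clock: 8.28
eef_pos: [492.3, 263.9, 71.8]
tool_rot: [-3.138, 0.0, -1.123]
force: [-0.5, -1.1, 2.3]
width: 13.1
0.032590115238880106 -64.32062939341648
```

```bash
python3 -m pendant '[0,0,0,0,0,0,0.5, 0,0,0,0,0,0,0.5, 0,0,0,0,0,0,0.5, 0,0,0,0,0,0,0.5, 0,0,0,0,0,0,0.5, 0,0,0,0,0,0,0.5, 0,0,0.02,0,0,0,0.5, 0,0,0.05,0,0,0,0.5, 0,0,0.08,0,0,0,0.5, 0,0,0.12,0,0,0,0.5, 0,0,0.16,0,0,0,0.5, -0.03,0.03,0.16,0,0,0,0.5, -0.06,0.06,0.16,0,0,0,0.5, -0.09,0.09,0.16,0,0,0,0.5, -0.12,0.12,0.16,0,0,0,0.5, -0.15,0.15,0.16,0,0,0,0.5, -0.18,0.18,0.16,0,0,0,0.5, -0.2,0.22,0.16,0,0,0,0.5, -0.22,0.25,0.16,0,0,0,0.5, -0.22,0.25,0.16,0,0,0,0.5]'
python3 - <<'E'
from cell import ctrl
from h import *
P={n:ctrl.get_image(n) for n in("top","scene")}
c=(492.1,263.4)
t=[np.hstack([cv2.resize(rect(P[n],c,z),(300,300)) for n in P]) for z in(55.5,103)]
cv2.imwrite("pics/after.png",cv2.convertScaleAbs(np.vstack(t)[:,:,::-1],alpha=1.7))
E
```

```text
clock: 9.95
eef_pos: [264.6, 522.2, 230.6]
tool_rot: [-3.14, 0.005, -1.109]
force: [-0.8, 0.3, -0.5]
width: 42.9
```

View pics/after.png

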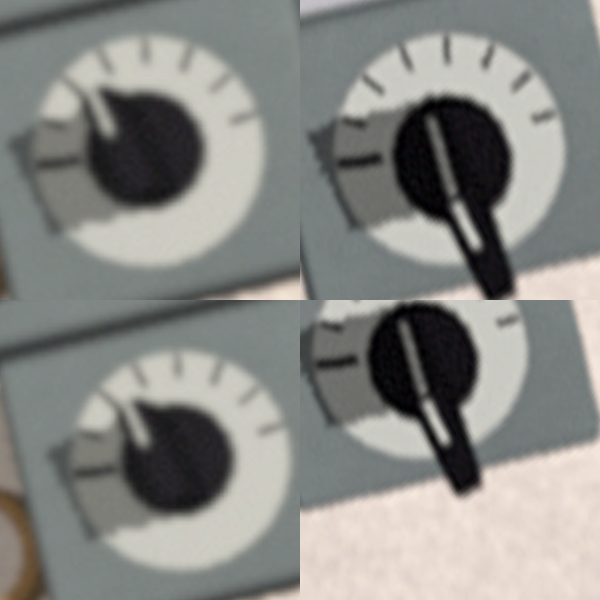

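The pointer sits near the fourth mark counting the stop. By eye it is 27–31° against the expected 25°, so I'll measure it properly, together with the marks.

Run:
```python
from cell import ctrl
from h import *
from scipy.optimize import minimize
c=np.array([492.1,263.4])
def samp(im,p,xy,z):
    uv=proj(p,np.c_[xy,np.full(len(xy),z)]).astype(np.float32)
    return cv2.remap(im,uv[:,0][None],uv[:,1][None],cv2.INTER_LINEAR)[0]
for n in("top","scene"):
    p=ctrl.get_image(n); im=p["image"].mean(2).astype(np.float32)
    # scale pattern: centre + stop angle from 8 marks (dark), z=55.5; pointer line (bright), z=103
    def marks(v):
        a=np.radians(v[2]-24*np.arange(8)); r=np.linspace(36,43,8)
        f=lambda d:samp(im,p,(v[:2]+(r[:,None,None]*np.stack([np.cos(a+d),np.sin(a+d)],-1)).reshape(-1,2)),55.5).mean()
        return f(0)-.5*(f(.1)+f(-.1))
    m=minimize(marks,[*c,97],method="Nelder-Mead",options=dict(initial_simplex=[[*c,97],[c[0]+2,c[1],97],[c[0],c[1]+2,97],[*c,100]]))
    print(n,"marks",m.x.round(2),round(m.fun,1))
    # pointer line centre at each station along it, then a straight fit
    g=np.radians(28); u=np.array([np.cos(g),np.sin(g)]); w=np.array([-u[1],u[0]]); s=np.arange(-5,5.01,.2); L=[]
    for r in np.arange(5,20,1.):
        v=samp(im,p,m.x[:2]+r*u+s[:,None]*w,103); k=np.abs(s-s[v.argmax()])<1.6; b=np.clip(v[k]-v[k].min(),0,None)
        L.append((r,(b*s[k]).sum()/b.sum(),v.max()))
    L=np.array(L); q=np.polyfit(L[:,0],L[:,1],1)
    print(" line slope angle",28+np.degrees(np.arctan(q[0])),"offset",q[1]); print(L[::2].round(1).tolist())
```

```text
top marks [491.62 263.92  97.85] -22.0
 line slope angle 24.96732538647055 offset 0.13497075817423754
[[5.0, -0.1, 82.7], [7.0, -0.0, 92.0], [9.0, -0.4, 92.5], [11.0, -0.4, 88.5], [13.0, -0.6, 90.7], [15.0, -0.6, 88.6], [17.0, -0.8, 91.2], [19.0, -0.7, 89.9]]
scene marks [492.35 263.55  97.66] -42.1
 line slope angle 27.337812548803438 offset -0.10037724324671701
[[5.0, -0.2, 103.9], [7.0, -0.2, 114.2], [9.0, -0.2, 113.8], [11.0, -0.2, 114.3], [13.0, -0.2, 113.9], [15.0, -0.3, 108.8], [17.0, -0.3, 103.8], [19.0, -0.3, 99.3]]
```

```bash
python3 -c "
from cell import ctrl
print(ctrl.finish_job(), ctrl.read_state()['clock'])"
```

```text
the job is handed in; nothing more can be done
the job is handed in; nothing more can be done
```

The bag sealer's time dial is set and the job is handed in. I gripped its bar from above and turned it anticlockwise onto the stop. There the wrist torque rose to about 1.2 N m, and the stop worked out at tool yaw 7.6°. I then turned it back clockwise by 72° (three clicks), let go and moved the arm clear. The robot clock read about 10 s after the last move, well inside the 42 s limit.

**Last checks:**
- **Tool yaw:** it read −64.3° before release, which is 71.9° from the stop.
- **Pointer in the images:** after release it measured 25.0° in the top view and 27.3° in the scene view. The third mark past the stop is at 25.7°. The two views differ by about 2°, with the mark between them. My first reading by eye was 27–31°, which disagreed, so I took the finer measurement.
- **Label dispenser:** the arm never went near it. I did not check its dial again in the images.

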